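Strip a sewing machine's gear stack into its kit trays

ROBOT

A 6-joint arm with a two-finger parallel gripper is mounted at the origin on the work surface. World frame = base frame: x ahead of the robot, y to its left, z up, the work surface at z = 0. Lengths are in mm, angles in degrees, forces in N, time in s.
With the tool pointing down it reaches from about 300 to 850 mm from the base axis. Payload 4.2 kg.
Tool frame: the origin (TCP) lies at the very end of the fingers, on their centre line; the grasp point (between the pads) lies 19 mm behind it; x points along the fingers, y is the direction in which the jaws open and shut, and the axes are right-handed (so a half turn about x gives the same grasp; the last joint's range is limited). The gripper opens to 91 mm and grips with 3 to 60 N. Pads are 32 mm wide; open, the fingers measure 118 mm over their backs; the gripper's body (76 mm by 178 mm) begins 60 mm behind the grasp point.
Start: joints at [-75.745, 18.312, 89.639, -0, 72.044, -1.146], TCP at [152.708, -554.368, 213.976] pointing down, gripper open.
Joint ranges: [-177.97, 177.97], [-48.28, 115.42], [12.27, 149.76], [-77.06, 257.06], [2.81, 150.46], [-146.56, 146.56]. Speed limits (degrees/s): [147.25, 147.25, 180, 180, 180, 180].

INTERFACE

Orientations are given as [roll, pitch, yaw] about the fixed x, y, z axes, in that order (R = Rz(yaw) Ry(pitch) Rx(roll)).
In Python, from workcell import sensors, grab_frame, job_done, finder gives the robot as it stands.
- The arm moves only by the tool play_rows, never from a script. Its argument "motion" is a list of rows, each a list of 5 numbers: the shift along the world's x, y, z in m, then the turn about the world's z in rad, then the opening, from 0 (shut) to 1 (fully open). In form: [[tx, ty, tz, roll, fingers], ...]. A call has exactly 8 rows; each row is the pose to reach, as a shift and turn from the pose commanded when the call began; what a row does not reach only later rows make up. A row lasts 1/12 s, in which the tool goes at most 41.7 mm and 7.16 degrees, less where a joint would pass 70% of its speed; a pose out of reach is approached as far as the arm can. A call with a gripper value outside its range is refused whole. The fingers move at their own pace and stop on an object; "squeeze" is the grip in N (left out, the last holds). Time passes only in rows, so rows that repeat a pose let the fingers close, or fill a call up. It gives the time, the measured TCP pose, the force and the opening at its end, in the units of the state.
- sensors.state(): the state, without advancing time (a new reading comes with each control period).
- grab_frame(name): name is "scene" or "top" or "wrist"; returns a dict with "img" (480x640x3 uint8, blue, green, red), "fx", "fy", "cx", "cy" (pixels), "k1" (the pictures are not rectified: a ray, as slopes to the right and down, at radius r is drawn at 1 + k1 r^2 times it, then the intrinsics apply), "rvec" (rotation vector, rad) and "tvec" (3), from world to camera coordinates, as OpenCV has them; the wrist camera has in their place "tool_from_camera" (4x4, takes a point from camera to tool coordinates, whose origin is the TCP and whose axes are the tool frame's). Camera axes: x right, y down, z forward; pixel columns grow to the right and rows downward; lengths in mm; the calibration is good to about 2 mm. A picture is of the moment at which its call begins: read the wrist's pose just before it. There is no depth.
- job_done(): hands the job in, once; it reports no verdict.
Trained networks look in a picture, given as the dict that the camera call returned (one of the last four; its "shot" number tells which), for a name from the list of things; names that differ only in an ending like _2 or _b are one class to them, and where a whole thing is asked for, a point or a joint stands for the part that bears it (a point fixed in the world has none). Each returns a list of dicts, best first, with "conf" (0 to 1); they miss things now and then, are a little off and sometimes report something else, mostly with a low value. They report only what shows in the picture. A call takes as long as a camera call. They do not tell look-alikes from the thing itself.
- finder.spot_in(picture, label): "point" ([column, row] in pixels, amid what is visible of it).
- finder.spot_point(picture, label): "point" ([column, row] in pixels: a listed point, or the origin of a listed thing).
The state is a dict: "time_s": time; "qpos": joint angles; "qvel": joint speeds; "effort": joint torques, N m; "ee_pos": TCP position; "ee_rot": TCP orientation; "force": force on the tool from outside, world axes, zero at the start; "torque": the same for the moment, N m; "gripper_width": finger opening in mm.
Only numpy, scipy, OpenCV 4.12 (cv2) and the standard library are available. Lean on these libraries where they do the work, as an engineer would, in place of code of your own. Each camera call takes 0.05 s, during which the arm holds its last target.

TASK

Strip the stack of drive parts off the upright shaft of the gearbox one at a time, from the top down, and lay each part in the foam kit tray cut to its outline: nut in the hexagon, blue pulley in the small round, white gear in the large round, black flange in the square recess. Each must lie flat on the yellow bottom of its recess, the same way up as it came off the shaft; set the parts down, do not drop them.

Things in the scene. Friction and masses are not known exactly. Their poses are not given: they have to be found in the camera images.
- nut_center (a point): brass hexagon nut, 24 mm across the flats and 12 mm high, already unscrewed and lying loose on top of the stack. The point is its centre, half-way up; z is up along its bore, y points square to a pair of flats, x to a corner. 12 mm bore, loose on the shaft.
- pulley_center (a point): small belt pulley, second from the top: blue rim discs 42 mm across with silver teeth between them, 8 mm thick in all, and above them a round blue hub 22 mm across and 10 mm high (total height 18 mm). The point is on its axis, half-way up (9 mm above its underside, so the hub runs from 1 mm below the point to 9 mm above it); z is up, towards the hub. 12 mm bore, loose on the shaft.
- gear_center (a point): white nylon gear, third from the top: toothed disc 56 mm across and 6 mm thick, and above it a round white hub 24 mm across and 10 mm high (total height 16 mm). The point is on its axis, half-way up (8 mm above its underside, so the hub runs from 2 mm below the point to 8 mm above it); z is up, towards the hub. 12 mm bore, loose on the shaft.
- flange_center (a point): black bearing flange, lowest in the stack: square plate 64 x 64 mm, 6 mm thick, with a round black boss 26 mm across and 10 mm high in the middle (total height 16 mm). The point is on its axis, half-way up (8 mm above its underside, so the boss runs from 2 mm below the point to 8 mm above it); z is up, towards the boss, x and y run along the sides of the square. 12 mm bore, loose on the shaft.
- shaft_top (a point): tip of the upright steel stub shaft, 9 mm thick, on which the four parts are stacked. It stands on the gearbox half, a silver die-cast plate 100 x 84 x 10 mm fixed to the bench with a raised seat 22 mm above the bench, which carries the stack; tip 79 mm above the bench, 5 mm below the nut's top. Lift parts straight up until clear of it. z is up.
- tray_hex_floor (a point): fixed kit tray: black foam square in a thin grey rim, 100 x 100 mm, 10 mm high, with one hexagonal recess 42 mm across the flats, 6 mm deep with a bright yellow bottom: the place for the nut (any turn fits). The point is the centre of the recess's bottom, 4 mm above the bench; x and y run along the tray's sides, z up.
- tray_small_round_floor (a point): fixed kit tray: black foam square in a thin grey rim, 100 x 100 mm, 10 mm high, with one round recess 56 mm across, the smaller of the two round ones, 6 mm deep with a bright yellow bottom: the place for the pulley. The point is the centre of the recess's bottom, 4 mm above the bench; x and y run along the tray's sides, z up.
- tray_large_round_floor (a point): fixed kit tray: black foam square in a thin grey rim, 100 x 100 mm, 10 mm high, with one round recess 72 mm across, the larger of the two round ones, 6 mm deep with a bright yellow bottom: the place for the gear. The point is the centre of the recess's bottom, 4 mm above the bench; x and y run along the tray's sides, z up.
- tray_square_floor (a point): fixed kit tray: black foam square in a thin grey rim, 100 x 100 mm, 10 mm high, with one square recess 80 x 80 mm, its sides along the tray's sides, 6 mm deep with a bright yellow bottom: the place for the flange, whose sides must run along those of the recess for it to go in. The point is the centre of the recess's bottom, 4 mm above the bench; x and y run along the tray's sides, z up.
Things that resemble listed ones, but are neither listed nor needed, are in the scene too. What is shaped like the part that bears flange_center but pink or red is not meant.

How it is judged:
By the outcome, as a careful person would: the job done as asked, in the order asked, and still so for the second after the job is handed in, with the robot touching nothing.
It also fails if it takes over 112 s, if anything falls off the work surface, if the arm or the gripper's body presses on something with over 40 N, if the wrist force passes 120 N, or if a joint passes its speed limit or range.

## Working session

There is one attempt and no reset: what is moved stays moved. The work goes in short steps, Python scripts to look and compute and a tool call to move; the robot and the scene stay as the last step left them, time stands still between calls to the robot, and variables do not carry over. Pictures are saved under pics/ and viewed, and the job is handed in when it is done.

Besides the shell and the picture viewer there is one more tool, called in YAML: its name, and indented under it one key for each argument. play_rows: Moves the arm, as the interface text tells. Its arguments: {"type":"object","properties":{"motion":{"type":"array","items":{"type":"array","items":{"type":"number"}}},"squeeze":{"type":"number"}},"required":["motion"]}

```bash
mkdir -p pics; ls; cat > h.py <<'E'
import cv2,numpy as np
from workcell import sensors, grab_frame, job_done, finder
def ray(p,px,ee=None):
    K=np.array([[p['fx'],0,p['cx']],[0,p['fy'],p['cy']],[0,0,1.]])
    d=cv2.undistortPoints(np.array([[px]],float),K,np.array([p['k1'],0,0,0,0.]))[0,0]
    # (OpenCV forward model with k1)
    v=np.array([d[0],d[1],1.])
    if 'rvec' in p:
        R=cv2.Rodrigues(np.array(p['rvec'],float).reshape(3,1))[0];t=np.array(p['tvec'],float).ravel()
        return -R.T@t,R.T@v
    from scipy.spatial.transform import Rotation as Ro
    T=np.array(p['tool_from_camera']);Rt=Ro.from_euler('xyz',ee[1],degrees=True).as_matrix()
    return np.array(ee[0])+Rt@T[:3,3],Rt@T[:3,:3]@v
def atz(p,px,z,ee=None):
    o,d=ray(p,px,ee);return o+d*(z-o[2])/d[2]
def proj(p,X):
    K=np.array([[p['fx'],0,p['cx']],[0,p['fy'],p['cy']],[0,0,1.]])
    return cv2.projectPoints(np.array(X,float).reshape(-1,1,3),np.array(p['rvec'],float),np.array(p['tvec'],float),K,np.array([p['k1'],0,0,0,0.]))[0][:,0]
def ee():
    s=sensors.state();return s['ee_pos'],s['ee_rot']
Z=dict(nut_center=78,pulley_center=63,gear_center=46,flange_center=30,shaft_top=79,tray_hex_floor=4,tray_small_round_floor=4,tray_large_round_floor=4,tray_square_floor=4)
E
python3 - <<'E'
from h import *
print(sensors.state())
for n in ['scene','top']:
    p=grab_frame(n);cv2.imwrite(f'pics/{n}0.png',p['img'])
    print(n,{k:p[k] for k in p if k!='img'})
    for l in Z:
        print(l,[(np.round(r['point']),round(r['conf'],2),np.round(atz(p,r['point'],Z[l]),1)) for r in finder.spot_point(p,l)])
E
```

```text
pics
{'time_s': 0.0, 'qpos': array([-7.57468833e+01,  1.83536021e+01,  8.97057730e+01,  4.17904872e-04,
        7.20442070e+01, -1.14413934e+00]), 'qvel': array([ 0.02800535,  0.06848598, -0.08613692,  0.05718812,  0.0378859 ,
        0.07354757]), 'effort': array([-1.52289402e-03, -4.12465060e+01, -2.31974548e+01,  7.24281301e-02,
        4.56435978e-02, -1.47277733e-04]), 'ee_pos': array([ 152.56511176, -553.87131846,  213.10491701]), 'ee_rot': array([-91.36391176,  89.89641711, 104.03321504]), 'force': array([-0.32011939,  0.54364029,  0.21530776]), 'torque': array([-0.01137372,  0.0198877 , -0.00632012]), 'gripper_width': 91.44159444257815}
scene {'fx': 468.28196733467547, 'fy': 468.28196733467547, 'cx': 320.3962307600786, 'cy': 240.57989682293803, 'k1': -0.11033122645755025, 'rvec': array([ 0.71323791,  2.43928001, -1.37407997]), 'tvec': array([ 458.7657965 , -124.74578956, 1154.93273953]), 'shot': 1}
nut_center [(array([365., 322.]), 0.73, array([635.4, 269.4,  78. ]))]
pulley_center [(array([365., 325.]), 0.65, array([628.3, 262. ,  63. ]))]
gear_center [(array([366., 333.]), 
[... 1045 characters left out ...]
ray([198., 215.]), 0.59, array([631.7, 258.5,  46. ]))]
flange_center [(array([146., 283.]), 0.97, array([506.6, 365.3,  30. ])), (array([140., 193.]), 0.79, array([680.4, 376.7,  30. ])), (array([198., 213.]), 0.62, array([637.2, 264. ,  30. ])), (array([188., 213.]), 0.16, array([638.7, 282. ,  30. ]))]
shaft_top [(array([190., 213.]), 0.62, array([629.3, 266.1,  79. ]))]
tray_hex_floor [(array([246., 299.]), 0.93, array([470.7, 177.5,   4. ]))]
tray_small_round_floor [(array([319., 216.]), 0.72, array([628.8,  31.1,   4. ]))]
tray_large_round_floor [(array([460., 222.]), 0.6, array([ 610.8, -252. ,    4. ]))]
tray_square_floor [(array([437., 304.]), 0.61, array([ 450.5, -197.4,    4. ]))]
```

View pics/scene0.png

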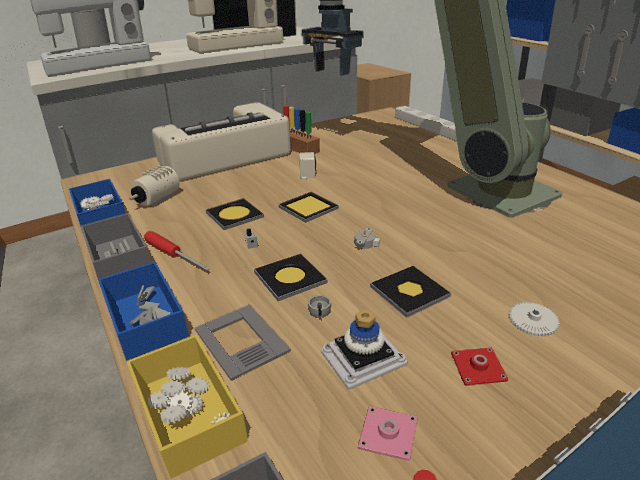

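View pics/top0.png

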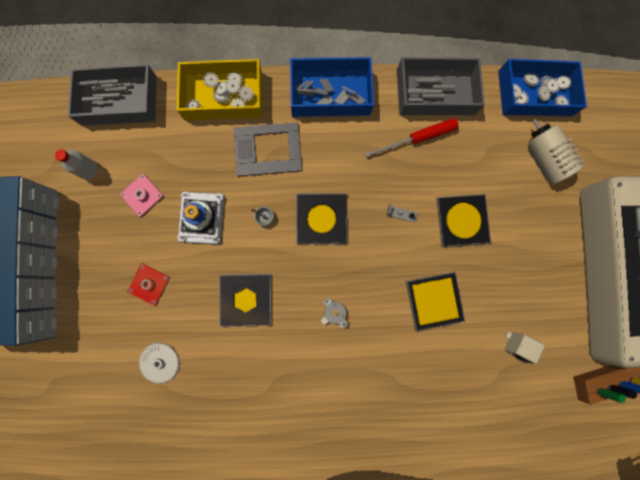

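The stack stands at scene (365,335) and top (200,215). The look-alikes are the red flange at top (148,285), the pink flange at (142,195), a loose gear at (160,363) and a grey knob at (264,216). The trays are in the top view: hexagon (246,299), small round (321,218), large round (464,221), square (436,301).

```bash
python3 - <<'E'
from h import *
from scipy.spatial.transform import Rotation as Ro
s=sensors.state();print(Ro.from_euler('xyz',s['ee_rot'],degrees=True).as_matrix().round(2))
p=grab_frame('wrist');print(p['fx'],p['tool_from_camera']);
p=grab_frame('top');im=p['img']
c=cv2.resize(im[170:260,150:240],None,fx=6,fy=6,interpolation=cv2.INTER_CUBIC)
cv2.imwrite('pics/c1.png',c)
# yellow floors
h=cv2.cvtColor(im,cv2.COLOR_BGR2HSV);m=cv2.inRange(h,(20,150,120),(35,255,255))
n,l,st,ce=cv2.connectedComponentsWithStats(m)
for i in range(1,n):
    if st[i,4]>200:print(st[i],ce[i].round(1),atz(p,ce[i],4).round(1))
# square tray angle
cs,_=cv2.findContours(m,cv2.RETR_EXTERNAL,cv2.CHAIN_APPROX_NONE)
for c in cs:
    if 1800<cv2.contourArea(c)and c[:,0,1].mean()>250:
        b=cv2.boxPoints(cv2.minAreaRect(c));w=np.array([atz(p,q,4)[:2] for q in b]);print(w.round(1))
        for i in range(4):
            d=w[(i+1)%4]-w[i];print(np.hypot(*d),np.degrees(np.arctan2(d[1],d[0])))
E
```

```text
[[ 0.    0.27 -0.96]
 [-0.   -0.96 -0.27]
 [-1.    0.   -0.  ]]
381.2901747750561 [[-3.59241221e-04 -2.88617114e-01  9.57444532e-01 -1.71754169e+02]
 [ 9.99999935e-01 -7.98327914e-05  3.51143149e-04  2.04233027e-01]
 [-2.49104526e-05  9.57444596e-01  2.88617124e-01 -8.28723530e+01]
 [ 0.00000000e+00  0.00000000e+00  0.00000000e+00  1.00000000e+00]]
[ 176   59   84   53 1349] [217.1  88.9] [899.2 231.7   4. ]
[447 203  34  35 946] [463.5 220.1] [ 614.8 -259.1    4. ]
[307 205  29  28 624] [321.2 218.5] [624.5  26.    4. ]
[ 413  278   46   47 1602] [435.1 301. ] [ 455.9 -193.1    4. ]
[235 288  21  25 398] [245.1 300. ] [469.  178.4   4. ]
```

View pics/c1.png

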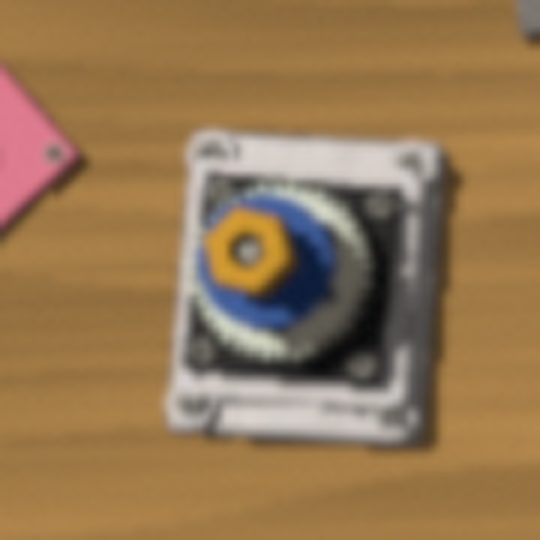

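play_rows:
  motion:
    - [0.02, 0.034, 0.005, 0, 1]
    - [0.04, 0.068, 0.01, 0, 1]
    - [0.06, 0.102, 0.015, 0, 1]
    - [0.08, 0.136, 0.02, 0, 1]
    - [0.1, 0.17, 0.025, 0, 1]
    - [0.12, 0.204, 0.03, 0, 1]
    - [0.14, 0.238, 0.035, 0, 1]
    - [0.16, 0.272, 0.04, 0, 1]

```text
time_s: 1.77
ee_pos: [313.2, -280.6, 254.4]
ee_rot: [124.1, 90.0, -40.6]
force: [0.6, -0.6, -0.4]
gripper_width: 91.3
```

play_rows:
  motion:
    - [0.035, 0.01, 0.01, 0, 1]
    - [0.07, 0.02, 0.02, 0, 1]
    - [0.105, 0.03, 0.03, 0, 1]
    - [0.14, 0.04, 0.04, 0, 1]
    - [0.175, 0.05, 0.05, 0, 1]
    - [0.21, 0.06, 0.06, 0, 1]
    - [0.24, 0.07, 0.07, 0, 1]
    - [0.24, 0.07, 0.07, 0, 1]

```text
time_s: 2.43
ee_pos: [558.3, -210.6, 324.5]
ee_rot: [166.7, 89.7, 2.3]
force: [0.6, -0.3, 0.0]
gripper_width: 91.0
```

```bash
cat >> h.py <<'E'
def yellow(p,e=None,z=4,amin=1000):
    h=cv2.cvtColor(p['img'],cv2.COLOR_BGR2HSV);m=cv2.inRange(h,(20,150,100),(35,255,255))
    cs,_=cv2.findContours(m,cv2.RETR_EXTERNAL,cv2.CHAIN_APPROX_NONE)
    for c in cs:
        if cv2.contourArea(c)<amin: continue
        w=np.array([atz(p,q,z,e)[:2] for q in c[:,0].astype(float)])
        r=cv2.minAreaRect(w.astype(np.float32));a=w.astype(np.float32)
        M=cv2.moments(a);print('px',c[:,0].mean(0).round(),'centroid',round(M['m10']/M['m00'],1),round(M['m01']/M['m00'],1),'rect',np.round(r[0],1),np.round(r[1],1),round(r[2],1))
E
python3 - <<'E'
from h import *
e=ee();p=grab_frame('wrist');print(e);cv2.imwrite('pics/w1.png',p['img']);yellow(p,e)
E
```

```text
(array([ 558.27454836, -210.56069883,  324.50419145]), array([166.70354711,  89.70577429,   2.32833606]))
px [282. 263.] centroid 455.5 -193.6 rect [ 455.5 -193.6] [80.1 80.6] 8.9
px [363. 163.] centroid 614.9 -259.5 rect [ 615.  -259.5] [70.2 71.6] 15.8
px [142.  92.] centroid 625.0 26.6 rect [625.   26.7] [54.2 55.7] 81.9
```

View pics/w1.png

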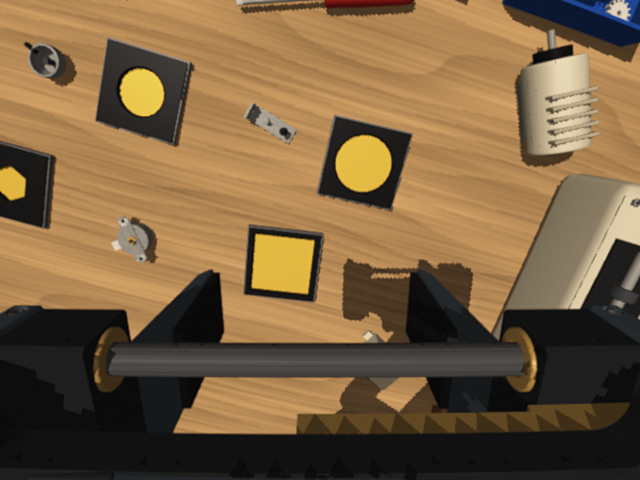

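The wrist view shows the square tray at (282,263), the large round at (363,163), the small round at (142,92) and the hexagon cut off at the left edge. All agree with the top view and the given sizes. Next I'll go over the stack.

play_rows:
  motion:
    - [0, 0.04, 0, 0, 1]
    - [0, 0.08, 0, 0, 1]
    - [0, 0.12, 0, 0, 1]
    - [0, 0.16, 0, 0, 1]
    - [0, 0.2, 0, 0, 1]
    - [0, 0.24, 0, 0, 1]
    - [0, 0.28, 0, 0, 1]
    - [0, 0.32, 0, 0, 1]

```text
time_s: 3.15
ee_pos: [551.3, 108.3, 324.0]
ee_rot: [39.1, 89.9, -125.6]
force: [0.0, -0.2, -0.6]
gripper_width: 90.8
```

play_rows:
  motion:
    - [0, 0.04, -0.01, 0, 1]
    - [0, 0.08, -0.02, 0, 1]
    - [0, 0.12, -0.03, 0, 1]
    - [0, 0.13, -0.05, 0, 1]
    - [0, 0.13, -0.06, 0, 1]
    - [0, 0.13, -0.06, 0, 1]
    - [0, 0.13, -0.06, 0, 1]
    - [0, 0.13, -0.06, 0, 1]

```text
time_s: 3.82
ee_pos: [553.2, 235.9, 265.2]
ee_rot: [164.7, 89.9, -0.0]
force: [-0.3, 0.0, -0.2]
gripper_width: 91.2
```

```bash
python3 - <<'E'
from h import *
from scipy.spatial.transform import Rotation as Ro
e=ee();p=grab_frame('wrist');print(e);cv2.imwrite('pics/w2.png',p['img']);yellow(p,e)
print(Ro.from_euler('xyz',e[1],degrees=True).as_matrix().round(3))
for l in Z:
        print(l,[(np.round(r['point']),round(r['conf'],2),np.round(atz(p,r['point'],Z[l],e),1)) for r in finder.spot_point(p,l)])
E
```

```text
(array([553.19310211, 235.9241587 , 265.18564728]), array([ 1.64715206e+02,  8.99079393e+01, -8.46477881e-03]))
px [508. 192.] centroid 625.0 24.2 rect [625.   23.9] [55.  53.8] 23.8
[[ 0.002  0.263 -0.965]
 [-0.    -0.965 -0.263]
 [-1.     0.    -0.002]]
nut_center [(array([308., 127.]), 0.73, array([633.3, 263.2,  78. ]))]
pulley_center [(array([307., 125.]), 0.56, array([634.3, 265.1,  63. ]))]
gear_center []
flange_center [(array([308., 126.]), 0.88, array([633.7, 264.1,  30. ])), (array([208.,  48.]), 0.73, array([680. , 378.1,  30. ])), (array([188., 212.]), 0.61, array([512.4, 368. ,  30. ]))]
shaft_top [(array([308., 128.]), 0.97, array([632.4, 263.3,  79. ]))]
tray_hex_floor [(array([340., 278.]), 0.87, array([472.4, 180.6,   4. ]))]
tray_small_round_floor [(array([508., 194.]), 0.79, array([622.9,  22.9,   4. ]))]
tray_large_round_floor []
tray_square_floor []
```

View pics/w2.png

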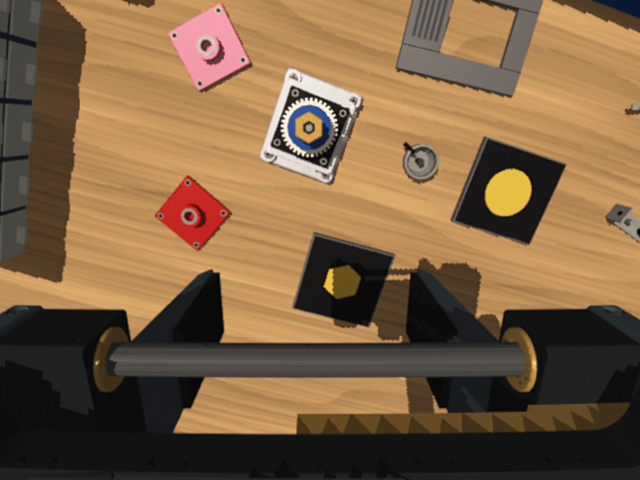

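```bash
python3 - <<'E'
from h import *
e=ee();p=grab_frame('wrist');im=p['img']
c=cv2.resize(im[60:190,250:370],None,fx=5,fy=5,interpolation=cv2.INTER_CUBIC)[:600]
cv2.imwrite('pics/c2.png',c)
h=cv2.cvtColor(im,cv2.COLOR_BGR2HSV)
for nm,lo,hi,z in [('nut',(10,120,60),(30,255,255),84),('blue',(100,100,40),(125,255,255),62)]:
    m=cv2.inRange(h,lo,hi);k=np.zeros_like(m);k[95:160,275:345]=255;m&=k
    cs=max(cv2.findContours(m,0,1)[0],key=cv2.contourArea)
    w=np.array([atz(p,q,z,e)[:2] for q in cs[:,0].astype(float)],np.float32)
    print(nm,cv2.minEnclosingCircle(w),cv2.minAreaRect(w))
E
```

```text
nut ((632.8927612304688, 262.965087890625), 12.993924140930176) ((632.9086303710938, 262.541015625), (25.633726119995117, 23.092199325561523), 14.73552131652832)
blue ((632.8117065429688, 262.7803955078125), 20.207719802856445) ((632.9280395507812, 263.03936767578125), (39.84571075439453, 39.268924713134766), 61.955753326416016)
```

View pics/c2.png

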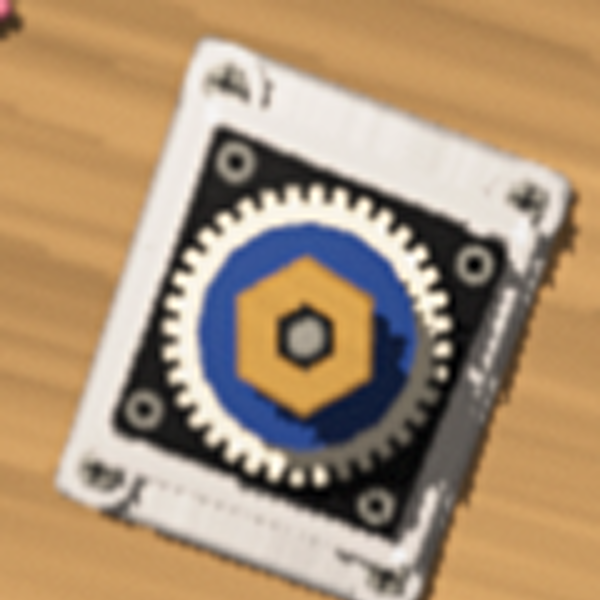

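The crop confirms the right stack: brass nut, blue pulley, white gear and black square flange on the silver plate. The nut's flats already face the jaws, with the axis at about (633,263).

play_rows:
  motion:
    - [0.03, 0.01, -0.025, 0, 0.6]
    - [0.06, 0.02, -0.05, 0, 0.6]
    - [0.08, 0.027, -0.075, 0, 0.6]
    - [0.08, 0.027, -0.1, 0, 0.6]
    - [0.08, 0.027, -0.125, 0, 0.6]
    - [0.08, 0.027, -0.145, 0, 0.6]
    - [0.08, 0.027, -0.145, 0, 0.6]
    - [0.08, 0.027, -0.145, 0, 0.6]
  squeeze: 15

```text
time_s: 5.03
ee_pos: [632.2, 264.6, 118.0]
ee_rot: [7.9, 89.9, -156.7]
force: [0.4, -0.4, 0.2]
gripper_width: 54.7
```

```bash
python3 - <<'E'
from h import *
e=ee();p=grab_frame('wrist');print(e);cv2.imwrite('pics/w3.png',p['img'])
for l in ['nut_center','shaft_top']:
    print([(np.round(r['point']),round(r['conf'],2),np.round(atz(p,r['point'],Z[l],e),1)) for r in finder.spot_point(p,l)])
E
```

```text
(array([632.23076108, 264.56041686, 118.02635075]), array([   7.85317208,   89.85833021, -156.73666665]))
[(array([319., 274.]), 0.6, array([632.6, 261.6,  78. ]))]
[(array([317., 275.]), 0.57, array([632.2, 263. ,  79. ]))]
```

View pics/w3.png

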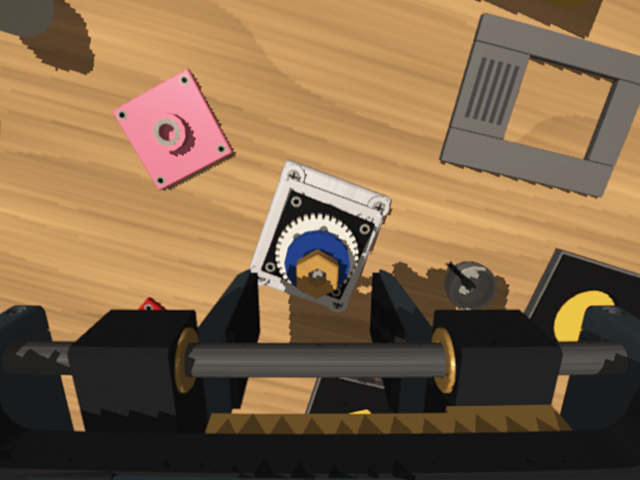

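The nut at (317,275) is centred between the jaws, so I'll descend.

play_rows:
  motion:
    - [0.0, -0.001, -0.02, 0, 0.6]
    - [0.0, -0.001, -0.033, 0, 0.6]
    - [0.0, -0.001, -0.0385, 0, 0.6]
    - [0.0, -0.001, -0.0385, 0, 0.6]
    - [0.0, -0.001, -0.0385, 0, 0.2]
    - [0.0, -0.001, -0.0385, 0, 0.2]
    - [0.0, -0.001, -0.0385, 0, 0.2]
    - [0.0, -0.001, -0.0385, 0, 0.2]
  squeeze: 15

```text
time_s: 5.85
ee_pos: [633.2, 263.8, 81.5]
ee_rot: [-177.2, 89.9, 18.2]
force: [0.2, 1.1, 1.0]
gripper_width: 31.1
```

```bash
python3 - <<'E'
from h import *
s=sensors.state();print(s['ee_pos'],s['gripper_width'],s['force'])
p=grab_frame('wrist');cv2.imwrite('pics/w4.png',p['img'][150:400,150:500])
E
```

```text
[633.22989051 263.84941268  81.53442761] 31.137716400871007 [0.15840149 1.1145746  0.95988197]
```

View pics/w4.png

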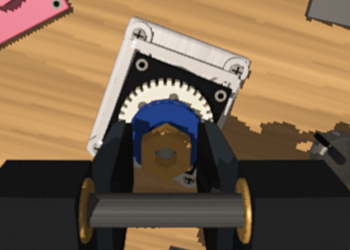

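play_rows:
  motion:
    - [0, 0, -0.0015, 0, 0.3]
    - [0, 0, -0.0015, 0, 0.2]
    - [0, 0, -0.0015, 0, 0.2]
    - [0, 0, -0.0015, 0, 0.1]
    - [0, 0, -0.0015, 0, 0.1]
    - [0, 0, -0.0015, 0, 0.1]
    - [0, 0, -0.0015, 0, 0.1]
    - [0, 0, -0.0015, 0, 0.1]
  squeeze: 15

```text
time_s: 6.57
ee_pos: [632.7, 263.6, 78.9]
ee_rot: [51.6, 90.0, -113.0]
force: [-0.3, -0.8, -0.1]
gripper_width: 23.4
```

play_rows:
  motion:
    - [0, 0, 0.005, 0, 0.1]
    - [0, 0, 0.015, 0, 0.1]
    - [0, 0, 0.03, 0, 0.1]
    - [0, 0, 0.04, 0, 0.1]
    - [-0.02, -0.01, 0.04, 0, 0.1]
    - [-0.05, -0.025, 0.04, 0, 0.1]
    - [-0.08, -0.04, 0.04, 0, 0.1]
    - [-0.1, -0.05, 0.04, 0, 0.1]

```text
time_s: 7.23
ee_pos: [530.1, 212.5, 119.7]
ee_rot: [11.5, 89.9, -153.1]
force: [0.2, -0.0, -0.5]
gripper_width: 23.6
```

play_rows:
  motion:
    - [-0.025, -0.014, 0, 0, 0.1]
    - [-0.045, -0.025, 0, 0, 0.1]
    - [-0.058, -0.032, 0, 0, 0.1]
    - [-0.063, -0.035, 0, 0, 0.1]
    - [-0.063, -0.035, -0.015, 0, 0.1]
    - [-0.063, -0.035, -0.03, 0, 0.1]
    - [-0.063, -0.035, -0.04, 0, 0.1]
    - [-0.063, -0.035, -0.04, 0, 0.1]

```text
time_s: 7.9
ee_pos: [469.1, 178.5, 77.5]
ee_rot: [5.1, 89.8, -159.5]
force: [-1.5, -0.0, -1.2]
gripper_width: 23.5
```

```bash
python3 - <<'E'
from h import *
s=sensors.state();print(s['ee_pos'],s['gripper_width'],s['force'])
e=ee();p=grab_frame('wrist');cv2.imwrite('pics/w5.png',p['img'][150:400,150:500]);yellow(p,e)
for l in ['nut_center']:
    print([(np.round(r['point']),round(r['conf'],2),np.round(atz(p,r['point'],77,e),1)) for r in finder.spot_point(p,l)])
p=grab_frame('top');cv2.imwrite('pics/t5.png',p['img'][150:350,150:350])
E
```

```text
[469.09955836 178.47779902  77.54481494] 23.53510353903758 [-1.45633177 -0.04175172 -1.24618666]
px [314. 254.] centroid 470.1 178.2 rect [470.1 177.8] [43.6 41.4] 0.1
px [616.  85.] centroid 622.7 29.1 rect [621.8  31.2] [55.6 36.4] 27.9
[(array([319., 303.]), 0.89, array([469.5, 176.2,  77. ]))]
```

View pics/w5.png

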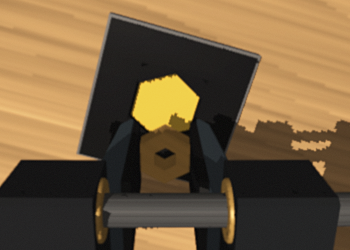

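View pics/t5.png

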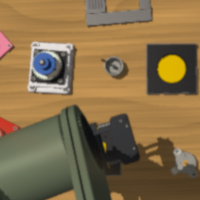

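The nut is held over the hexagon at (470,178). I'll lower it.

play_rows:
  motion:
    - [0, 0, -0.02, 0, 0.1]
    - [0, 0, -0.04, 0, 0.1]
    - [0, 0, -0.055, 0, 0.1]
    - [0, 0, -0.062, 0, 0.1]
    - [0, 0, -0.065, 0, 0.1]
    - [0, 0, -0.067, 0, 0.1]
    - [0, 0, -0.067, 0, 0.1]
    - [0, 0, -0.067, 0, 0.1]

```text
time_s: 8.72
ee_pos: [470.5, 178.9, 12.8]
ee_rot: [-178.5, 89.9, 16.9]
force: [0.0, -0.4, -0.2]
gripper_width: 23.4
```

play_rows:
  motion:
    - [0, 0, -0.0005, 0, 0.1]
    - [0, 0, -0.001, 0, 0.1]
    - [0, 0, -0.001, 0, 0.1]
    - [0, 0, -0.001, 0, 0.1]
    - [0, 0, -0.001, 0, 0.1]
    - [0, 0, -0.001, 0, 0.1]
    - [0, 0, -0.001, 0, 0.1]
    - [0, 0, -0.001, 0, 0.1]

```text
time_s: 9.38
ee_pos: [469.7, 178.6, 11.0]
ee_rot: [67.5, 90.0, -97.1]
force: [-0.0, -0.5, 0.7]
gripper_width: 23.3
```

```bash
python3 - <<'E'
from h import *
s=sensors.state();print(s['ee_pos'],s['gripper_width'],s['force'])
p=grab_frame('wrist');cv2.imwrite('pics/w6.png',p['img'][150:400,150:500])
E
```

```text
[469.71682455 178.6228725   10.96963458] 23.26399132798499 [-0.03526982 -0.5372195   0.74910581]
```

View pics/w6.png

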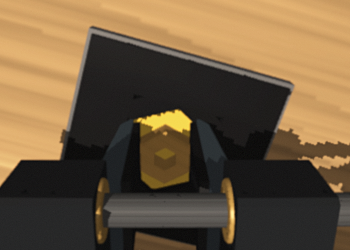

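play_rows:
  motion:
    - [0, 0, -0.0005, 0, 0.1]
    - [0, 0, -0.0005, 0, 0.1]
    - [0, 0, -0.0005, 0, 0.1]
    - [0, 0, -0.0005, 0, 0.27]
    - [0, 0, -0.0005, 0, 0.29]
    - [0, 0, -0.0005, 0, 0.33]
    - [0, 0, -0.0005, 0, 0.4]
    - [0, 0, -0.0005, 0, 0.45]

```text
time_s: 10.1
ee_pos: [469.7, 178.6, 10.3]
ee_rot: [34.5, 90.0, -130.1]
force: [0.1, -0.1, -1.1]
gripper_width: 39.2
```

play_rows:
  motion:
    - [0, 0, 0, 0, 0.5]
    - [0, 0, 0, 0, 0.5]
    - [0, 0, 0, 0, 0.5]
    - [0, 0, 0.02, 0, 0.5]
    - [0, 0, 0.05, 0, 0.5]
    - [0, 0, 0.08, 0, 0.5]
    - [0, 0, 0.11, 0, 0.5]
    - [0, 0, 0.13, 0, 0.5]

```text
time_s: 10.77
ee_pos: [470.6, 179.0, 143.3]
ee_rot: [-177.1, 89.8, 18.3]
force: [1.3, 1.1, 0.1]
gripper_width: 45.7
```

play_rows:
  motion:
    - [0.03, 0.015, 0, 0, 0.5]
    - [0.06, 0.03, 0, 0, 0.5]
    - [0.09, 0.047, 0, 0, 0.5]
    - [0.12, 0.063, 0, 0, 0.5]
    - [0.15, 0.078, 0, 0, 0.5]
    - [0.163, 0.085, 0, 0, 0.5]
    - [0.163, 0.085, 0, 0, 0.5]
    - [0.163, 0.085, 0, 0, 0.5]

```text
time_s: 11.43
ee_pos: [632.4, 263.6, 139.4]
ee_rot: [10.3, 89.9, -154.3]
force: [-0.2, 0.2, -0.7]
gripper_width: 46.0
```

```bash
python3 - <<'E'
from h import *
s=sensors.state();print(s['ee_pos'],s['gripper_width'],s['force'])
e=ee();p=grab_frame('wrist');cv2.imwrite('pics/w7.png',p['img'])
for l in ['pulley_center','gear_center','shaft_top']:
    print([(np.round(r['point']),round(r['conf'],2),np.round(atz(p,r['point'],Z[l],e),1)) for r in finder.spot_point(p,l)])
p=grab_frame('top');cv2.imwrite('pics/t7.png',cv2.resize(p['img'][180:340,170:330],None,fx=3,fy=3))
p=grab_frame('scene');cv2.imwrite('pics/s7.png',cv2.resize(p['img'][240:390,300:470],None,fx=4,fy=4))
E
```

```text
[632.41049302 263.5992228  139.44406733] 46.010037657644894 [-0.16993017  0.21702504 -0.72217096]
[(array([314., 254.]), 0.76, array([632. , 263.8,  63. ]))]
[]
[(array([314., 262.]), 0.6, array([632.6, 263.4,  79. ]))]
```

View pics/w7.png

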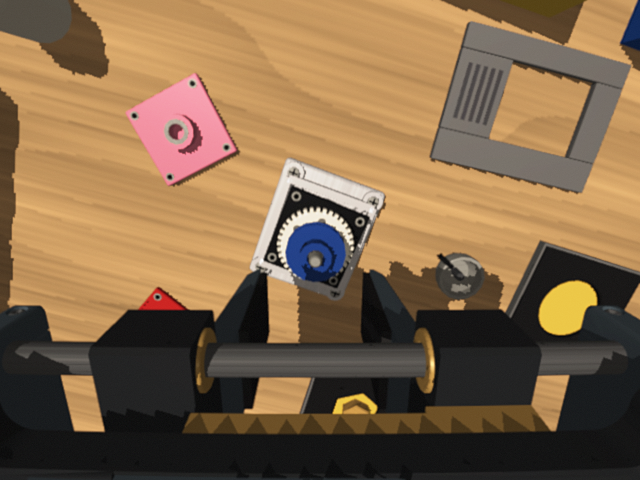

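View pics/s7.png

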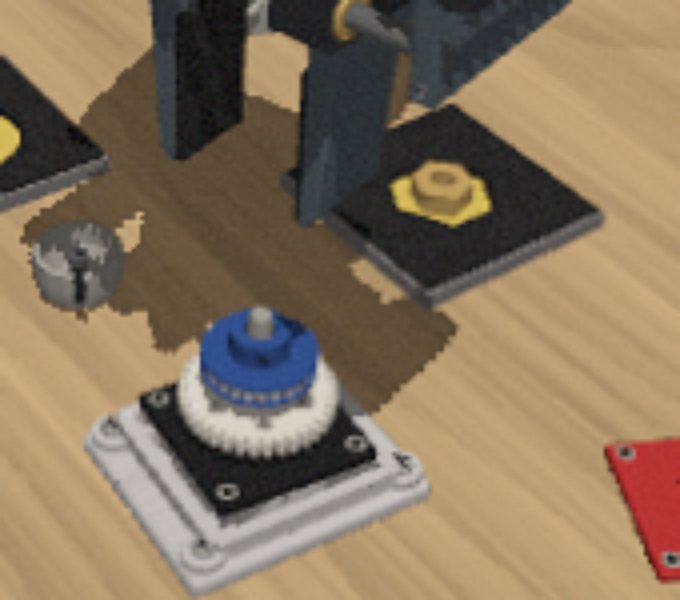

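View pics/t7.png

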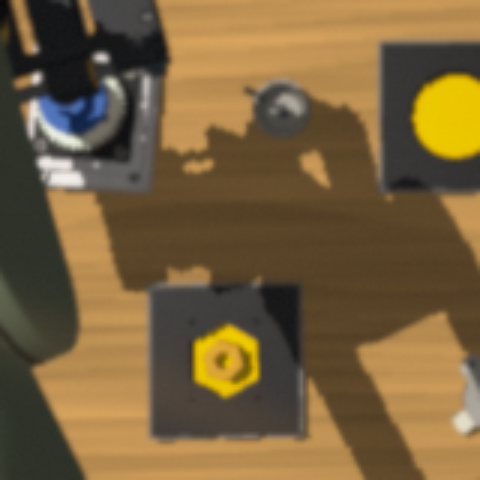

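The nut lies flat in the hexagon at top (245,300). Next is the pulley.

play_rows:
  motion:
    - [0, 0, -0.03, 0, 0.5]
    - [0, 0, -0.055, 0, 0.5]
    - [0, 0, -0.07, 0, 0.5]
    - [0, 0, -0.077, 0, 0.5]
    - [0, 0, -0.077, 0, 0.5]
    - [0, 0, -0.077, 0, 0.1]
    - [0, 0, -0.077, 0, 0.1]
    - [0, 0, -0.077, 0, 0.1]
  squeeze: 15

```text
time_s: 12.4
ee_pos: [633.6, 264.0, 65.2]
ee_rot: [-174.4, 89.8, 21.0]
force: [0.4, -0.2, 0.0]
gripper_width: 28.5
```

play_rows:
  motion:
    - [0, 0, 0, 0, 0.1]
    - [0, 0, 0, 0, 0.1]
    - [0, 0, 0, 0, 0.1]
    - [0, 0, 0, 0, 0.1]
    - [0, 0, 0.003, 0, 0.1]
    - [0, 0, 0.008, 0, 0.1]
    - [0, 0, 0.015, 0, 0.1]
    - [0, 0, 0.022, 0, 0.1]

```text
time_s: 13.07
ee_pos: [632.4, 263.6, 85.6]
ee_rot: [4.7, 89.9, -159.9]
force: [0.0, -0.3, -0.5]
gripper_width: 21.1
```

```bash
python3 - <<'E'
from h import *
s=sensors.state();print(s['ee_pos'],s['gripper_width'],s['force'])
p=grab_frame('wrist');cv2.imwrite('pics/w8.png',p['img'][150:400,150:500])
p=grab_frame('scene');cv2.imwrite('pics/s8.png',cv2.resize(p['img'][240:390,300:470],None,fx=3,fy=3))
E
```

```text
[632.35181103 263.59693498  85.60160437] 21.145725819875906 [ 0.02436174 -0.31085617 -0.53822841]
```

View pics/w8.png

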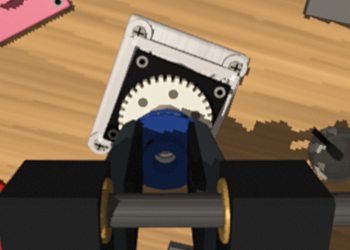

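View pics/s8.png

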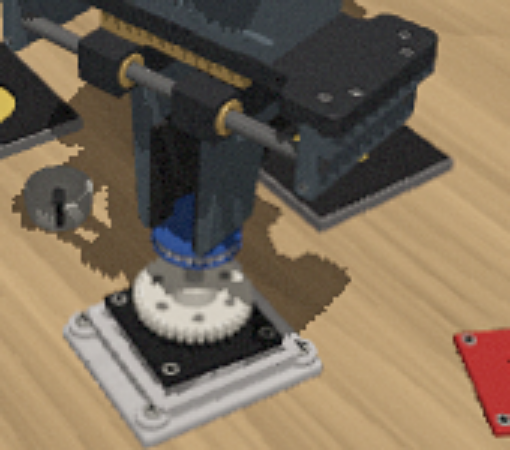

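play_rows:
  motion:
    - [0, 0, 0.015, 0, 0.1]
    - [0, 0, 0.03, 0, 0.1]
    - [0, 0, 0.03, 0, 0.1]
    - [0, -0.02, 0.03, 0, 0.1]
    - [-0.002, -0.05, 0.03, 0, 0.1]
    - [-0.004, -0.08, 0.03, 0, 0.1]
    - [-0.006, -0.11, 0.03, 0, 0.1]
    - [-0.008, -0.14, 0.03, 0, 0.1]

```text
time_s: 13.83
ee_pos: [624.0, 122.4, 114.6]
ee_rot: [1.2, 89.9, -163.3]
force: [-0.1, -0.7, -0.4]
gripper_width: 21.6
```

play_rows:
  motion:
    - [0, -0.03, 0, 0, 0.1]
    - [0, -0.06, 0, 0, 0.1]
    - [0, -0.08, 0, 0, 0.1]
    - [0, -0.093, -0.01, 0, 0.1]
    - [0, -0.098, -0.025, 0, 0.1]
    - [0, -0.098, -0.04, 0, 0.1]
    - [0, -0.098, -0.05, 0, 0.1]
    - [0, -0.098, -0.05, 0, 0.1]

```text
time_s: 14.5
ee_pos: [622.5, 25.9, 62.1]
ee_rot: [-15.8, 89.6, 179.6]
force: [-0.5, 0.8, -0.6]
gripper_width: 21.2
```

```bash
python3 - <<'E'
from h import *
s=sensors.state();print(s['ee_pos'],s['gripper_width'],s['force'])
e=ee();p=grab_frame('wrist');yellow(p,e);cv2.imwrite('pics/w9.png',p['img'][100:400,100:550])
E
```

```text
[622.51036411  25.9439389   62.07376719] 21.198967093777124 [-0.49031698  0.76001311 -0.60537731]
px [315. 248.] centroid 634.0 28.1 rect [633.5  28.2] [35.1 55.7] 15.4
```

View pics/w9.png

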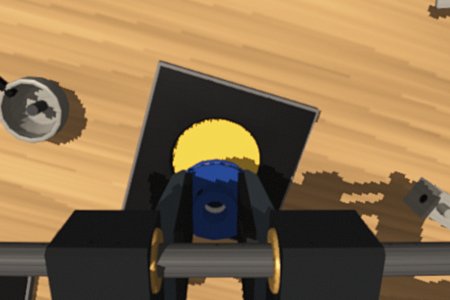

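play_rows:
  motion:
    - [0, 0, -0.02, 0, 0.1]
    - [0, 0, -0.035, 0, 0.1]
    - [0, 0, -0.045, 0, 0.1]
    - [0, 0, -0.049, 0, 0.1]
    - [0, 0, -0.051, 0, 0.1]
    - [0, 0, -0.052, 0, 0.1]
    - [0, 0, -0.052, 0, 0.1]
    - [0, 0, -0.052, 0, 0.1]

```text
time_s: 15.22
ee_pos: [625.2, 25.9, 14.8]
ee_rot: [169.4, 89.9, 4.8]
force: [-1.3, 0.1, 4.8]
gripper_width: 21.5
```

```bash
python3 - <<'E'
from h import *
s=sensors.state();print(s['ee_pos'],s['gripper_width'],s['force'])
e=ee();p=grab_frame('wrist');yellow(p,e,amin=200);cv2.imwrite('pics/w10.png',p['img'][100:400,100:550])
p=grab_frame('top');cv2.imwrite('pics/t10.png',cv2.resize(p['img'][160:280,250:410],None,fx=3,fy=3))
E
```

```text
[625.15685613  25.89539891  14.78510394] 21.481827097010353 [-1.32557781  0.12800631  4.78550413]
px [314. 266.] centroid 642.3 31.3 rect [638.2  29.7] [24.3 54.2] 16.0
```

View pics/w10.png

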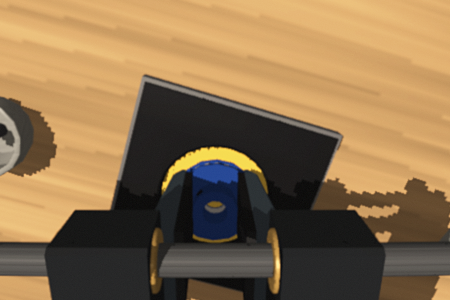

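View pics/t10.png

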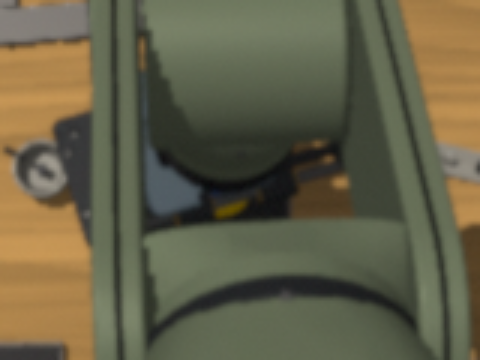

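Force is 4.8 N with yellow showing on both sides of the rim, so the pulley is on the floor. I'll release it.

play_rows:
  motion:
    - [0, 0, 0, 0, 0.1]
    - [0, 0, 0, 0, 0.1]
    - [0, 0, 0, 0, 0.25]
    - [0, 0, 0, 0, 0.28]
    - [0, 0, 0, 0, 0.32]
    - [0, 0, 0, 0, 0.4]
    - [0, 0, 0, 0, 0.45]
    - [0, 0, 0, 0, 0.5]

```text
time_s: 15.98
ee_pos: [624.7, 25.6, 13.3]
ee_rot: [58.0, 90.0, -106.6]
force: [0.4, 0.3, -0.1]
gripper_width: 44.3
```

play_rows:
  motion:
    - [0, 0, 0.01, 0, 0.5]
    - [0, 0, 0.03, 0, 0.5]
    - [0, 0, 0.06, 0, 0.5]
    - [0, 0, 0.09, 0, 0.5]
    - [0, 0, 0.12, 0, 0.5]
    - [0, 0.02, 0.127, 0, 0.5]
    - [0, 0.05, 0.127, 0, 0.5]
    - [0.002, 0.08, 0.127, 0, 0.5]

```text
time_s: 16.65
ee_pos: [627.2, 105.9, 142.8]
ee_rot: [171.3, 89.8, 6.6]
force: [-0.1, -1.0, -0.4]
gripper_width: 45.4
```

play_rows:
  motion:
    - [0, 0.035, 0, 0, 0.5]
    - [0.002, 0.07, 0, 0, 0.5]
    - [0.004, 0.105, 0, 0, 0.5]
    - [0.006, 0.14, 0, 0, 0.5]
    - [0.006, 0.155, 0, 0, 0.5]
    - [0.006, 0.158, 0, 0, 0.5]
    - [0.006, 0.158, 0, 0, 0.5]
    - [0.006, 0.158, 0, 0, 0.5]

```text
time_s: 17.32
ee_pos: [632.6, 262.2, 140.7]
ee_rot: [63.4, 89.9, -101.3]
force: [0.6, -0.0, -0.0]
gripper_width: 46.1
```

```bash
python3 - <<'E'
from h import *
s=sensors.state();print(s['ee_pos'],s['gripper_width'],s['force'])
e=ee();p=grab_frame('wrist');cv2.imwrite('pics/w11.png',p['img'])
for l in ['gear_center','shaft_top','flange_center']:
    print([(np.round(r['point']),round(r['conf'],2),np.round(atz(p,r['point'],Z[l],e),1)) for r in finder.spot_point(p,l)])
p=grab_frame('scene');cv2.imwrite('pics/s11.png',cv2.resize(p['img'][240:390,240:440],None,fx=4,fy=4))
E
```

```text
[632.61840624 262.15016962 140.65516689] 46.08262112504729 [ 0.55022259 -0.03612597 -0.01257044]
[(array([310., 246.]), 0.97, array([632.3, 264.8,  46. ]))]
[(array([314., 259.]), 0.87, array([633.9, 262.8,  79. ]))]
[(array([177., 128.]), 0.87, array([687. , 378.4,  30. ]))]
```

View pics/w11.png

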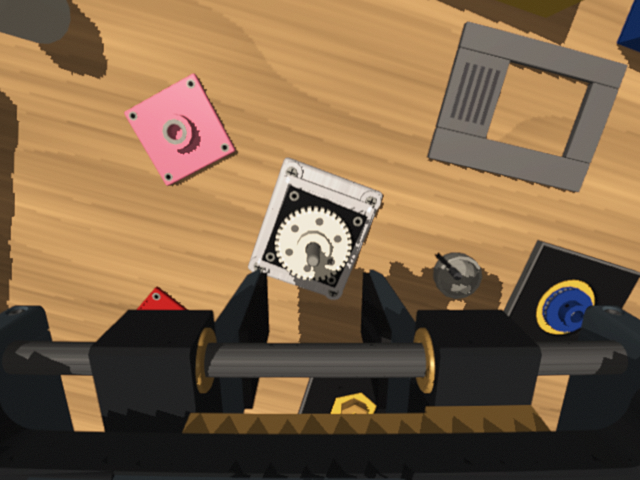

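View pics/s11.png

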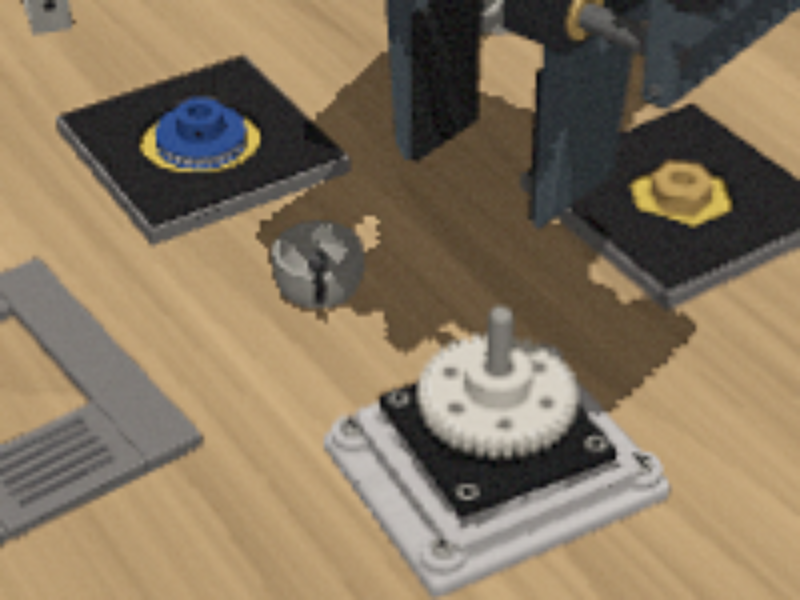

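The pulley lies flat in its recess at wrist (568,307). Next is the gear.

play_rows:
  motion:
    - [0, 0, -0.035, 0, 0.5]
    - [0, 0, -0.065, 0, 0.5]
    - [0, 0, -0.085, 0, 0.5]
    - [0, 0, -0.0945, 0, 0.5]
    - [0, 0, -0.0945, 0, 0.5]
    - [0, 0, -0.0945, 0, 0.1]
    - [0, 0, -0.0945, 0, 0.1]
    - [0, 0, -0.0945, 0, 0.1]
  squeeze: 15

```text
time_s: 18.23
ee_pos: [633.2, 263.5, 46.6]
ee_rot: [-179.2, 89.9, 16.1]
force: [0.3, -1.0, -0.5]
gripper_width: 28.2
```

play_rows:
  motion:
    - [0, 0, 0, 0, 0.1]
    - [0, 0, 0, 0, 0.1]
    - [0, 0, 0, 0, 0.1]
    - [0, 0, 0, 0, 0.1]
    - [0, 0, 0.003, 0, 0.1]
    - [0, 0, 0.008, 0, 0.1]
    - [0, 0, 0.015, 0, 0.1]
    - [0, 0, 0.022, 0, 0.1]

```text
time_s: 18.9
ee_pos: [632.6, 263.8, 68.4]
ee_rot: [0.5, 90.0, -164.1]
force: [0.5, -0.0, 0.1]
gripper_width: 24.4
```

```bash
python3 - <<'E'
from h import *
s=sensors.state();print(s['ee_pos'],s['gripper_width'],s['force'])
p=grab_frame('scene');cv2.imwrite('pics/s12.png',cv2.resize(p['img'][240:390,300:470],None,fx=3,fy=3))
E
```

```text
[632.56061931 263.75934899  68.42523801] 24.43855757147082 [ 0.54481457 -0.02608115  0.05652416]
```

View pics/s12.png

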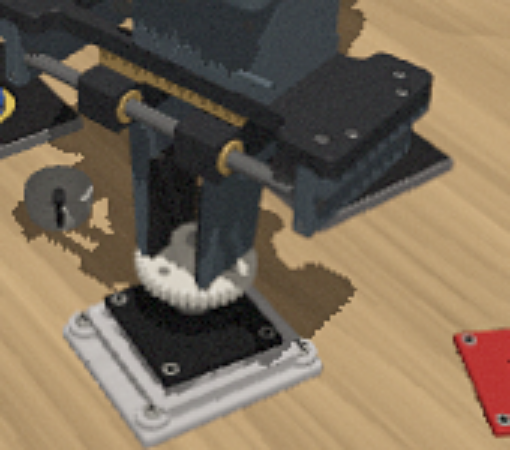

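play_rows:
  motion:
    - [0, 0, 0.015, 0, 0.1]
    - [0, 0, 0.035, 0, 0.1]
    - [0, 0, 0.05, 0, 0.1]
    - [0, -0.02, 0.05, 0, 0.1]
    - [0, -0.05, 0.05, 0, 0.1]
    - [0, -0.085, 0.05, 0, 0.1]
    - [0, -0.12, 0.05, 0, 0.1]
    - [0, -0.155, 0.05, 0, 0.1]

```text
time_s: 19.62
ee_pos: [632.6, 107.5, 118.5]
ee_rot: [167.1, 89.9, 2.5]
force: [0.9, 0.3, -1.5]
gripper_width: 24.5
```

play_rows:
  motion:
    - [-0.002, -0.035, 0, 0, 0.1]
    - [-0.004, -0.07, 0, 0, 0.1]
    - [-0.006, -0.105, 0, 0, 0.1]
    - [-0.008, -0.14, 0, 0, 0.1]
    - [-0.01, -0.175, 0, 0, 0.1]
    - [-0.012, -0.21, 0, 0, 0.1]
    - [-0.015, -0.245, 0, 0, 0.1]
    - [-0.018, -0.28, 0, 0, 0.1]

```text
time_s: 20.28
ee_pos: [614.6, -173.1, 118.6]
ee_rot: [149.5, 89.9, -15.1]
force: [-0.2, 0.4, -0.5]
gripper_width: 24.0
```

play_rows:
  motion:
    - [0, -0.03, 0, 0, 0.1]
    - [0, -0.06, 0, 0, 0.1]
    - [0, -0.08, 0, 0, 0.1]
    - [0, -0.088, 0, 0, 0.1]
    - [0, -0.088, -0.02, 0, 0.1]
    - [0, -0.088, -0.04, 0, 0.1]
    - [0, -0.088, -0.05, 0, 0.1]
    - [0, -0.088, -0.05, 0, 0.1]

```text
time_s: 20.95
ee_pos: [613.0, -257.8, 65.4]
ee_rot: [-41.7, 89.7, 153.7]
force: [-0.1, 0.4, -0.8]
gripper_width: 24.2
```

```bash
python3 - <<'E'
from h import *
s=sensors.state();print(s['ee_pos'],s['gripper_width'],s['force'])
e=ee();p=grab_frame('wrist');yellow(p,e);cv2.imwrite('pics/w13.png',p['img'][100:400,100:550])
E
```

```text
[ 613.03439216 -257.81753794   65.38210076] 24.225509744905775 [-0.11658284  0.40296483 -0.77119717]
px [317. 242.] centroid 629.9 -255.9 rect [ 626.5 -256.6] [46.  71.4] 11.9
```

View pics/w13.png

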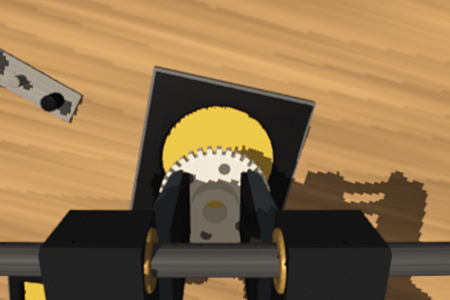

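The gear is over the large round recess and centred. I'll lower it.

play_rows:
  motion:
    - [0, 0, -0.02, 0, 0.1]
    - [0, 0, -0.037, 0, 0.1]
    - [0, 0, -0.047, 0, 0.1]
    - [0, 0, -0.053, 0, 0.1]
    - [0, 0, -0.055, 0, 0.1]
    - [0, 0, -0.056, 0, 0.1]
    - [0, 0, -0.056, 0, 0.1]
    - [0, 0, -0.056, 0, 0.1]

```text
time_s: 21.67
ee_pos: [615.4, -259.6, 12.9]
ee_rot: [138.0, 89.9, -26.6]
force: [0.4, 0.2, -0.8]
gripper_width: 24.1
```

```bash
python3 - <<'E'
from h import *
s=sensors.state();print(s['ee_pos'],s['gripper_width'],s['force'])
e=ee();p=grab_frame('wrist');cv2.imwrite('pics/w14.png',p['img'][100:400,100:550])
E
```

```text
[ 615.3505551  -259.62360431   12.93765289] 24.07957138494621 [ 0.43421789  0.21471786 -0.75762288]
```

View pics/w14.png

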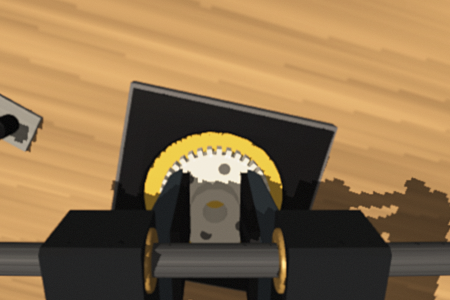

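No contact yet, so I'll ease down another 0.7 mm and read the force.

play_rows:
  motion:
    - [0, 0, 0, 0, 0.1]
    - [0, 0, -0.0003, 0, 0.1]
    - [0, 0, -0.0007, 0, 0.1]
    - [0, 0, -0.0007, 0, 0.1]
    - [0, 0, -0.0007, 0, 0.1]
    - [0, 0, -0.0007, 0, 0.1]
    - [0, 0, -0.0007, 0, 0.1]
    - [0, 0, -0.0007, 0, 0.1]

```text
time_s: 22.38
ee_pos: [615.1, -259.6, 12.4]
ee_rot: [138.2, 89.9, -26.4]
force: [-0.7, 1.2, 5.3]
gripper_width: 24.0
```

There is 5.3 N of contact, so the gear is on the floor. I'll release it and go back for the flange.

play_rows:
  motion:
    - [0, 0, 0, 0, 0.25]
    - [0, 0, 0, 0, 0.28]
    - [0, 0, 0, 0, 0.3]
    - [0, 0, 0, 0, 0.35]
    - [0, 0, 0, 0, 0.4]
    - [0, 0, 0, 0, 0.45]
    - [0, 0, 0, 0, 0.5]
    - [0, 0, 0, 0, 0.5]

```text
time_s: 23.05
ee_pos: [614.7, -259.3, 11.1]
ee_rot: [-21.8, 90.0, 173.6]
force: [0.4, -0.4, 1.0]
gripper_width: 45.6
```

play_rows:
  motion:
    - [0, 0, 0.01, 0, 0.5]
    - [0, 0, 0.03, 0, 0.5]
    - [0, 0, 0.06, 0, 0.5]
    - [0, 0, 0.09, 0, 0.5]
    - [0, 0, 0.12, 0, 0.5]
    - [0, 0.02, 0.129, 0, 0.5]
    - [0, 0.05, 0.129, 0, 0.5]
    - [0.002, 0.085, 0.129, 0, 0.5]

```text
time_s: 23.72
ee_pos: [617.1, -175.1, 142.6]
ee_rot: [141.2, 89.8, -23.5]
force: [0.4, 0.9, -0.6]
gripper_width: 45.7
```

play_rows:
  motion:
    - [0.002, 0.04, 0, 0, 0.5]
    - [0.004, 0.08, 0, 0, 0.5]
    - [0.006, 0.12, 0, 0, 0.5]
    - [0.008, 0.16, 0, 0, 0.5]
    - [0.01, 0.2, 0, 0, 0.5]
    - [0.012, 0.24, 0, 0, 0.5]
    - [0.014, 0.28, 0, 0, 0.5]
    - [0.016, 0.32, 0, 0, 0.5]

```text
time_s: 24.38
ee_pos: [632.6, 147.7, 141.3]
ee_rot: [170.5, 89.9, 6.0]
force: [-0.0, -0.4, 1.4]
gripper_width: 45.7
```

play_rows:
  motion:
    - [0, 0.035, 0, 0, 0.5]
    - [0, 0.07, 0, 0, 0.5]
    - [0, 0.1, 0, 0, 0.5]
    - [0, 0.118, 0, 0, 0.5]
    - [0, 0.118, 0, 0, 0.5]
    - [0, 0.118, 0, 0, 0.5]
    - [0, 0.118, 0, 0, 0.5]
    - [0, 0.118, 0, 0, 0.5]

```text
time_s: 25.05
ee_pos: [632.9, 261.9, 140.5]
ee_rot: [66.9, 90.0, -97.8]
force: [-0.1, -0.1, -0.0]
gripper_width: 45.5
```

```bash
python3 - <<'E'
from h import *
s=sensors.state();print(s['ee_pos'],s['gripper_width'],s['force'])
e=ee();p=grab_frame('wrist');cv2.imwrite('pics/w15.png',p['img'])
for l in ['flange_center','shaft_top']:
    print([(np.round(r['point']),round(r['conf'],2),np.round(atz(p,r['point'],Z[l],e),1)) for r in finder.spot_point(p,l)])
cv2.imwrite('pics/w15c.png',cv2.resize(p['img'][150:310,235:400],None,fx=3.6,fy=3.6))
p=grab_frame('top');cv2.imwrite('pics/t15.png',p['img'])
E
```

```text
[632.89441237 261.87759548 140.46934842] 45.51735567833575 [-0.07580807 -0.12206839 -0.04376032]
[(array([178., 130.]), 0.95, array([686.6, 377.5,  30. ])), (array([313., 244.]), 0.72, array([630. , 261.7,  30. ]))]
[(array([313., 262.]), 0.83, array([632.6, 262.7,  79. ]))]
```

View pics/w15c.png

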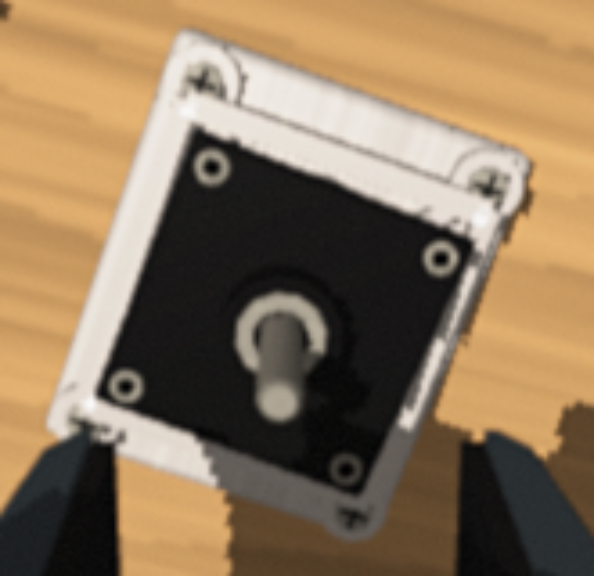

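View pics/t15.png

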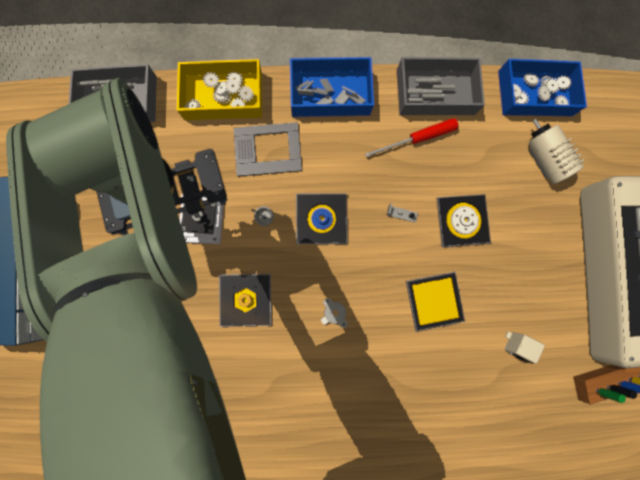

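All three parts are in place, with the gear centred in the large round. Now I'll measure the flange yaw from its four screws.

```bash
python3 - <<'E'
from h import *
e=ee();p=grab_frame('wrist')
w=[atz(p,(235+(c+.5)/3.6,150+(r+.5)/3.6),28,e)[:2] for c,r in [(211,167),(440,258),(346,470),(125,386)]]
print(np.mean(w,0),e)
for i in range(4):
    d=w[(i+1)%4]-w[i];print(np.hypot(*d),np.degrees(np.arctan2(d[1],d[0]))%90)
E
```

```text
[632.32038256 263.19227755] (array([632.92877872, 262.47073088, 140.4549377 ]), array([ 89.64203523,  89.98684971, -75.04273351]))
52.22092244936852 83.3636679209925
52.30366333439689 83.54770929047135
52.497939978215015 83.15651091772158
52.11369714887563 83.24419341409813
```

play_rows:
  motion:
    - [0, 0, -0.035, 0, 0.5]
    - [0, 0, -0.07, 0, 0.5]
    - [0, 0, -0.095, 0, 0.5]
    - [0, 0, -0.107, 0, 0.5]
    - [0, 0, -0.1105, 0, 0.5]
    - [0, 0, -0.1105, 0, 0.5]
    - [0, 0, -0.1105, 0, 0.1]
    - [0, 0, -0.1105, 0, 0.1]
  squeeze: 20

```text
time_s: 25.97
ee_pos: [633.7, 263.9, 31.1]
ee_rot: [-175.7, 89.9, 19.7]
force: [-0.4, 0.5, 0.8]
gripper_width: 35.2
```

play_rows:
  motion:
    - [0, 0, 0, 0, 0.1]
    - [0, 0, 0, 0, 0.1]
    - [0, 0, 0, 0, 0.1]
    - [0, 0, 0, 0, 0.1]
    - [0, 0, 0.003, 0, 0.1]
    - [0, 0, 0.008, 0, 0.1]
    - [0, 0, 0.015, 0, 0.1]
    - [0, 0, 0.022, 0, 0.1]

```text
time_s: 26.63
ee_pos: [632.3, 263.5, 51.9]
ee_rot: [4.5, 89.9, -160.1]
force: [0.0, 0.4, -0.7]
gripper_width: 26.2
```

```bash
python3 - <<'E'
from h import *
s=sensors.state();print(s['ee_pos'],s['gripper_width'],s['force'])
p=grab_frame('scene');cv2.imwrite('pics/s16.png',cv2.resize(p['img'][240:390,300:470],None,fx=3,fy=3))
p=grab_frame('wrist');cv2.imwrite('pics/w16.png',p['img'][100:400,100:550])
E
```

```text
[632.29673004 263.53828739  51.92248686] 26.18702509831179 [ 0.0492285   0.43876701 -0.65258835]
```

View pics/s16.png

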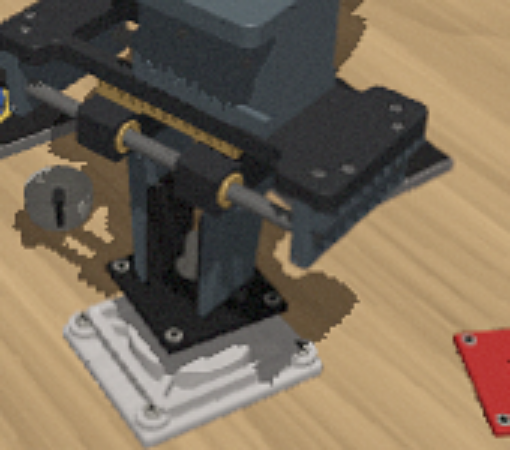

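View pics/w16.png

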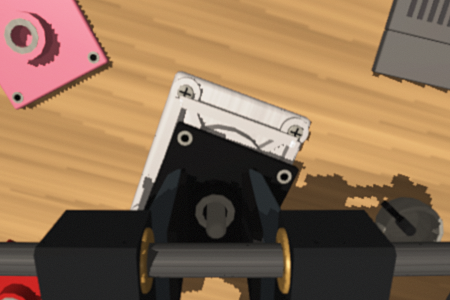

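The flange is held alone, with its yaw at −6.7°. The tray is at +8.9°, so I'll turn it +15.6° (0.272 rad) on the way.

play_rows:
  motion:
    - [0, 0, 0.02, 0, 0.1]
    - [0, 0, 0.045, 0, 0.1]
    - [0, 0, 0.063, 0, 0.1]
    - [0, 0, 0.066, 0, 0.1]
    - [-0.008, -0.02, 0.066, 0.05, 0.1]
    - [-0.02, -0.05, 0.066, 0.1, 0.1]
    - [-0.032, -0.08, 0.066, 0.15, 0.1]
    - [-0.044, -0.11, 0.066, 0.2, 0.1]

```text
time_s: 27.4
ee_pos: [587.2, 152.6, 116.5]
ee_rot: [-8.4, 89.9, -161.3]
force: [-0.1, 0.5, -0.5]
gripper_width: 26.0
```

play_rows:
  motion:
    - [-0.013, -0.034, 0, 0.03, 0.1]
    - [-0.026, -0.068, 0, 0.06, 0.1]
    - [-0.039, -0.102, 0, 0.072, 0.1]
    - [-0.052, -0.136, 0, 0.072, 0.1]
    - [-0.065, -0.17, 0, 0.072, 0.1]
    - [-0.078, -0.204, 0, 0.072, 0.1]
    - [-0.091, -0.238, 0, 0.072, 0.1]
    - [-0.104, -0.272, 0, 0.072, 0.1]

```text
time_s: 28.07
ee_pos: [483.1, -119.6, 117.0]
ee_rot: [-44.4, 89.9, 166.6]
force: [0.4, -1.3, -2.0]
gripper_width: 26.2
```

play_rows:
  motion:
    - [-0.012, -0.03, 0, 0, 0.1]
    - [-0.024, -0.06, 0, 0, 0.1]
    - [-0.029, -0.073, 0, 0, 0.1]
    - [-0.029, -0.075, 0, 0, 0.1]
    - [-0.029, -0.075, -0.02, 0, 0.1]
    - [-0.029, -0.075, -0.04, 0, 0.1]
    - [-0.029, -0.075, -0.05, 0, 0.1]
    - [-0.029, -0.075, -0.05, 0, 0.1]

```text
time_s: 28.73
ee_pos: [453.9, -191.8, 65.3]
ee_rot: [-57.2, 89.7, 153.8]
force: [-0.0, -0.5, -0.6]
gripper_width: 25.9
```

```bash
python3 - <<'E'
from h import *
s=sensors.state();print(s['ee_pos'],s['gripper_width'],s['force'])
e=ee();p=grab_frame('wrist');cv2.imwrite('pics/w17.png',cv2.resize(p['img'][130:330,200:450],None,fx=3,fy=3))
p=grab_frame('scene');cv2.imwrite('pics/s17.png',cv2.resize(p['img'][150:300,220:420],None,fx=3,fy=3))
E
```

```text
[ 453.88811766 -191.84035141   65.29601841] 25.92579317841174 [-0.0229465  -0.5029457  -0.63995902]
```

View pics/w17.png

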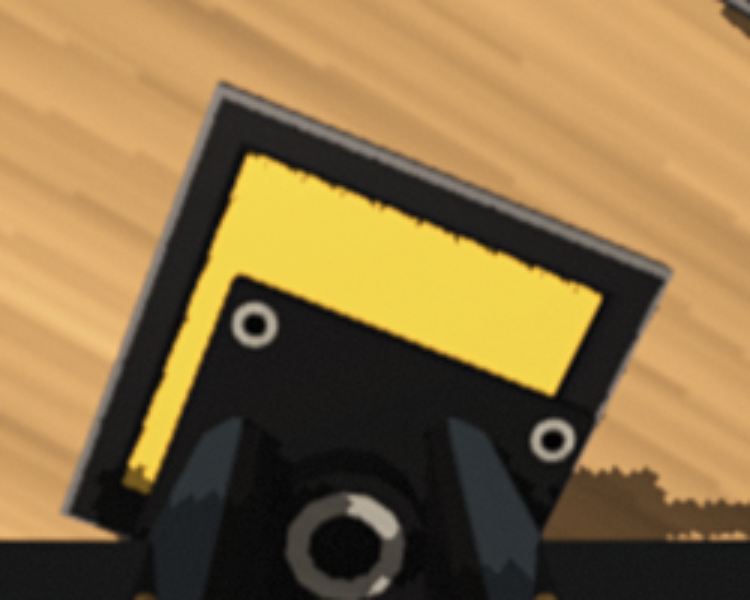

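View pics/s17.png

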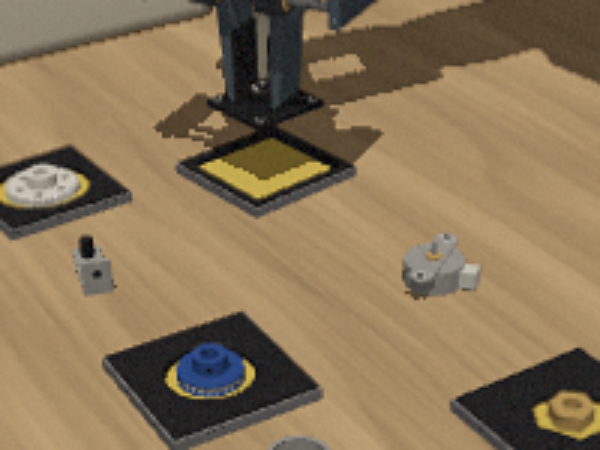

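```bash
python3 - <<'E'
from h import *
e=ee();p=grab_frame('wrist');print(e[0]);yellow(p,e)
g=cv2.cvtColor(p['img'],cv2.COLOR_BGR2GRAY)
cv2.imwrite('pics/w18.png',cv2.resize(p['img'][200:330,230:430],None,fx=4,fy=4,interpolation=cv2.INTER_CUBIC))
a,b=[atz(p,(200+c/3,130+r/3),66,e)[:2] for c,r in [(255,323),(553,440)]]
d=b-a;u=d/np.hypot(*d);n=np.array([u[1],-u[0]])
print(np.hypot(*d),np.degrees(np.arctan2(d[1],d[0]))%90,(a+b)/2+n*26,(a+b)/2-n*26)
E
```

```text
[ 455.90366285 -192.83840314   67.64906019]
px [306. 234.] centroid 475.2 -183.8 rect [ 456.1 -193.6] [79.3 80.4] 8.8
px [551.  93.] centroid 615.7 -260.5 rect [ 615.7 -260.5] [71.5 70.1] 42.4
52.02201716426524 8.620418830635685 [ 455.46326775 -193.80427416] [ 506.87582518 -186.01011361]
```

View pics/w18.png

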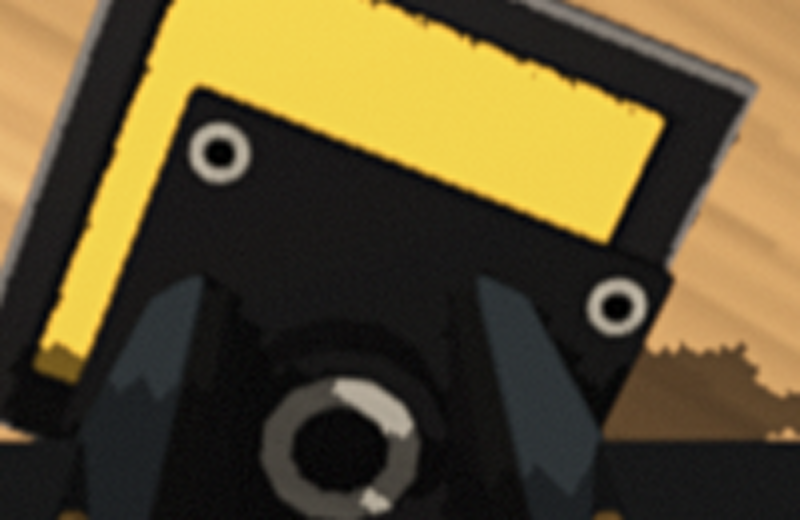

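The flange is at (455.5,−193.8) with yaw 8.6°, and the recess is at (456.1,−193.6) with 8.8°. That is a good match, so I'll lower it.

play_rows:
  motion:
    - [0, 0, -0.02, 0, 0.1]
    - [0, 0, -0.037, 0, 0.1]
    - [0, 0, -0.047, 0, 0.1]
    - [0, 0, -0.053, 0, 0.1]
    - [0, 0, -0.055, 0, 0.1]
    - [0, 0, -0.056, 0, 0.1]
    - [0, 0, -0.056, 0, 0.1]
    - [0, 0, -0.056, 0, 0.1]

```text
time_s: 29.55
ee_pos: [455.7, -193.2, 12.8]
ee_rot: [163.6, 90.0, 14.6]
force: [-2.5, 1.4, 4.6]
gripper_width: 25.8
```

play_rows:
  motion:
    - [0, 0, 0, 0, 0.1]
    - [0, 0, 0, 0, 0.1]
    - [0, 0, 0, 0, 0.1]
    - [0, 0, 0, 0, 0.1]
    - [0, 0, 0, 0, 0.1]
    - [0, 0, -0.0003, 0, 0.1]
    - [0, 0, -0.0003, 0, 0.1]
    - [0, 0, -0.0003, 0, 0.1]

```text
time_s: 30.22
ee_pos: [455.7, -193.2, 12.7]
ee_rot: [152.9, 90.0, 3.9]
force: [-3.9, 2.7, 9.0]
gripper_width: 26.0
```

```bash
python3 - <<'E'
from h import *
s=sensors.state();print(s['ee_pos'],s['gripper_width'],s['force'])
e=ee();p=grab_frame('wrist');cv2.imwrite('pics/w19.png',cv2.resize(p['img'][130:330,200:450],None,fx=3,fy=3))
E
```

```text
[ 455.69559386 -193.18814079   12.73809695] 26.015769370885785 [-3.89682746  2.74568887  9.03342464]
```

View pics/w19.png

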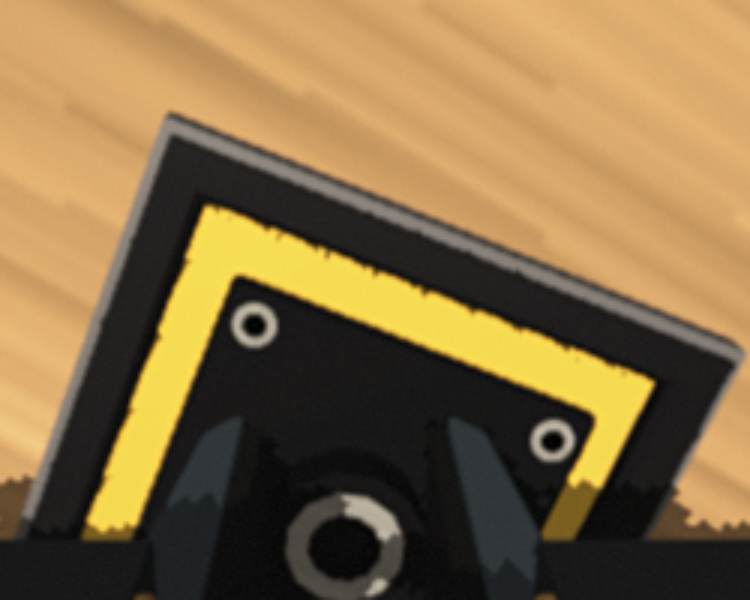

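The flange is inside the recess with an even yellow gap and 9 N of contact. I'll release it and retreat.

play_rows:
  motion:
    - [0, 0, 0.0003, 0, 0.1]
    - [0, 0, 0.0003, 0, 0.3]
    - [0, 0, 0.0003, 0, 0.32]
    - [0, 0, 0.0003, 0, 0.37]
    - [0, 0, 0.0003, 0, 0.42]
    - [0, 0, 0.0003, 0, 0.47]
    - [0, 0, 0.0003, 0, 0.5]
    - [0, 0, 0.0003, 0, 0.5]

```text
time_s: 30.93
ee_pos: [455.9, -193.5, 11.7]
ee_rot: [112.2, 90.0, -36.8]
force: [0.2, -0.3, -0.9]
gripper_width: 45.2
```

play_rows:
  motion:
    - [0, 0, 0.01, 0, 0.5]
    - [0, 0, 0.03, 0, 0.5]
    - [0, 0, 0.06, 0, 0.5]
    - [0, 0, 0.1, 0, 0.5]
    - [0, 0, 0.14, 0, 0.5]
    - [0.03, 0, 0.18, 0, 0.5]
    - [0.06, -0.02, 0.22, 0, 0.5]
    - [0.09, -0.03, 0.24, 0, 0.5]

```text
time_s: 31.6
ee_pos: [534.9, -219.1, 247.1]
ee_rot: [120.3, 89.8, -28.7]
force: [1.6, -0.9, -0.6]
gripper_width: 45.6
```

play_rows:
  motion:
    - [0, -0.04, 0.03, 0, 0.5]
    - [0, -0.08, 0.05, 0, 0.5]
    - [0, -0.12, 0.05, 0, 0.5]
    - [0, -0.14, 0.05, 0, 0.5]
    - [0, -0.14, 0.05, 0, 0.5]
    - [0, -0.14, 0.05, 0, 0.5]
    - [0, -0.14, 0.05, 0, 0.5]
    - [0, -0.14, 0.05, 0, 0.5]

```text
time_s: 32.27
ee_pos: [534.7, -357.7, 292.7]
ee_rot: [-113.2, 90.0, 97.9]
force: [-0.4, -0.5, -0.1]
gripper_width: 45.3
```

```bash
python3 - <<'E'
from h import *
s=sensors.state();print(s['ee_pos'],s['gripper_width'],s['force'])
p=grab_frame('wrist');cv2.imwrite('pics/w20.png',p['img'])
p=grab_frame('scene');cv2.imwrite('pics/s20.png',cv2.resize(p['img'][180:380,190:470],None,fx=2.8,fy=2.8))
p=grab_frame('top');cv2.imwrite('pics/t20.png',cv2.resize(p['img'][160:340,130:510],None,fx=2,fy=2))
E
```

```text
[ 534.66791588 -357.69813414  292.688435  ] 45.278085922347685 [-0.38917871 -0.48765186 -0.11318033]
```

View pics/s20.png

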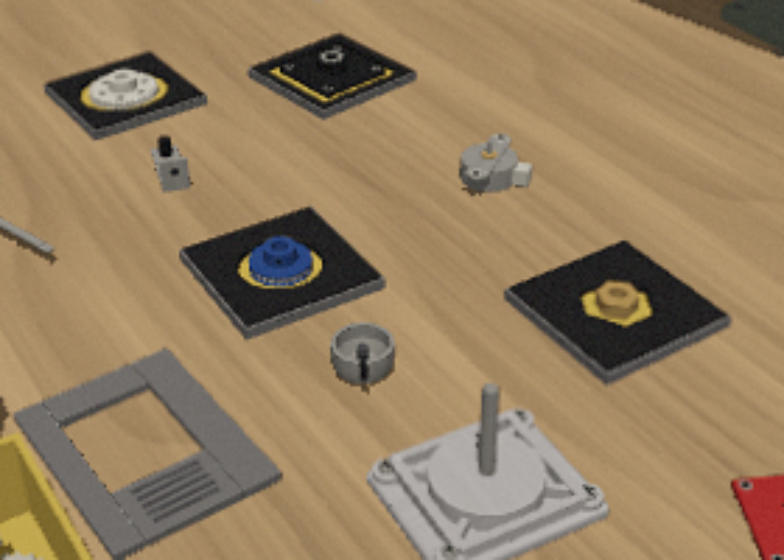

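View pics/t20.png

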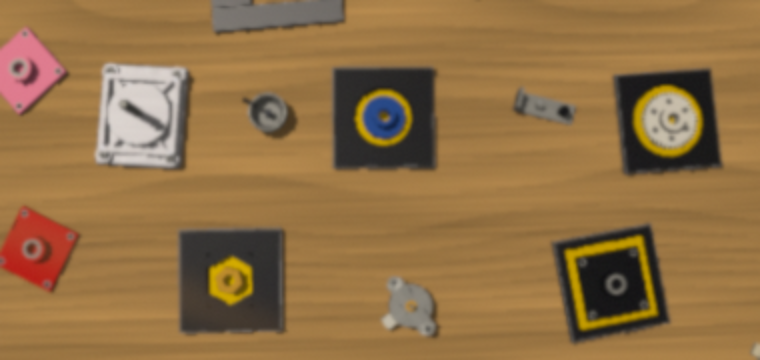

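View pics/w20.png

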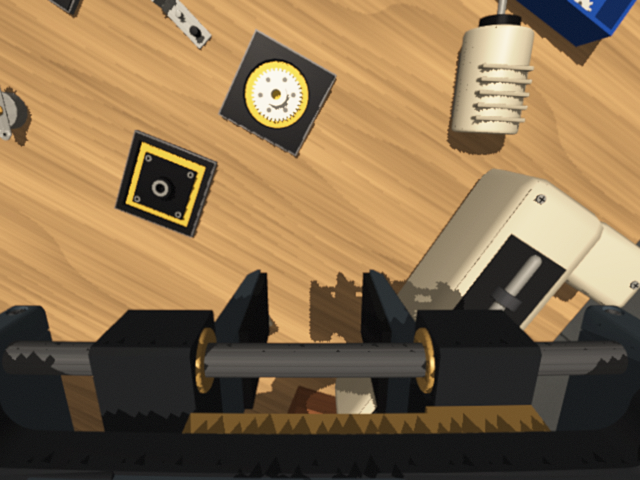

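All four parts lie flat in their recesses with yellow showing all round. The shaft is bare and the gripper is well clear.

```bash
python3 -c "
from h import *
print(job_done())"
```

```text
the job is handed in; nothing more can be done
None
```

I took the parts off the shaft from the top down (nut, pulley, gear, flange) and set each in its own recess. I turned the flange 15.6° on the way so its sides matched the square recess. The job was handed in at about 32 s on the robot's clock, with no verdict reported.

- **Final pictures:** the scene and top cameras show all four parts lying flat and right way up, with yellow visible all round each. The wrist camera agrees for the gear and flange. The shaft is bare and the gripper is far from everything.
- **Contact forces:** setting down the pulley, gear and flange gave clear contact, at most 9 N. The nut gave almost none (0.7 N, within the sensor noise), so I eased it 0.5 mm lower before opening; the pictures show it flat.
- **Disagreements:** the measured arm position jittered by 1–3 mm just after stopping, so I relied on the commanded positions together with the pictures. Position estimates from the network single-view points were up to about 20 mm off in the scene view, so I used the yellow outlines in the wrist and top views instead.

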